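Click the egg-stall tally wheel round to its pointer

TASK

Trays of eggs have been sold: with a fingertip, flick the toothed wheel of the green tally counter clockwise (seen from above, as its arrows show), click by click, until the red tooth has clicked in at the yellow pointer, and do not let it go past. Only push the teeth, gently; do not shove, tip or lift the counter, leave the egg carton, jar and mug alone, and finish with the fingers clear.

Things in the scene. Friction and masses are not known exactly. Their poses are not given: they have to be found in the camera images.
- counter: Tally counter, loose on rubber feet, cast metal, about 2 kg. Green block 30 mm high, 90 mm wide (y), reaching from 45 mm behind (-x) to 90 mm ahead (+x) of the origin, which is at table level right under the wheel's vertical axis; z up. Wheel lies flat above the block. A steady 8 N sideways can slide the counter; over 20 mm of shift, 10 degrees of tilt or 25 N of finger force is too much.
- wheel_top (a point): Centre of the wheel's top face, 66 mm above the table, on its axis (axes as the counter's). Wheel: white disc of 37 mm radius, 18 mm thick (underside 48 mm above the table), with eight radial teeth, one every 45 degrees, 7 mm wide, out to 66 mm radius, as thick as the disc; a steel hub cap is 6 mm higher. The teeth overhang the block's two sides and -x end by 21 mm.
- wheel (a joint): Wheel turn, rad, growing clockwise from above; 0: red tooth at pointer; starts 2 to 5 clicks below 0, stops at -5.6 clicks. The red tooth points along counter +x turned by minus this value about +z. A spring roller holds it at each multiple of 45 degrees: a tooth pushed (about 2 N) over half a click snaps on by itself to the next position, less falls back. It does not coast.
- red_tooth (a point): Outer end of the red tooth, at the wheel's top face, 66 mm from the axis and 66 mm above the table; the only red tooth, a red stripe runs from it to the hub.
- pointer (a point): Inward point of the yellow pointer that stands on the counter's +x end, 70 to 85 mm from the wheel's axis, 12 mm wide; this point is 70 mm from the axis, 66 mm above the table.
- egg_carton: Bystander: cardboard egg tray 100 x 100 mm with four brown eggs, 68 mm high, loose; origin at the centre of its underside.
- jar: Bystander: closed glass jar with red cap, 68 mm across, 90 mm high, loose; origin at the centre of its underside.
- mug: Bystander: white mug, 76 mm across plus handle at its +y, 85 mm high, loose; origin at the centre of its underside.
Not all that is in view belongs to the job. Of the things like the counter, leave any that is pink; of the rest the larger one is meant.

How it is judged:
By the outcome, as a careful person would: the job done as asked, in the order asked, and still so for the second after the job is handed in, with the robot touching nothing.
It also fails if it takes over 61 s, if anything falls off the work surface, if the arm or the gripper's body presses on something with over 40 N, if the wrist force passes 120 N, or if a joint passes its speed limit or range.

ROBOT

A 6-joint arm with a two-finger parallel gripper is mounted at the origin on the work surface. World frame = base frame: x ahead of the robot, y to its left, z up, the work surface at z = 0. Lengths are in m, angles in rad, forces in N, time in s.
With the tool pointing down it reaches from about 0.35 to 0.775 m from the base axis. Payload 5.5 kg.
Tool frame: the origin (TCP) lies midway between the tips of the shut fingers; the grasp point (between the pads) lies grip_point_offset behind it (grip_point_offset is the distance from the TCP to the grasp point, in m); z points along the fingers, y is the direction in which the jaws open and shut (so a half turn about z gives the same grasp; the last joint's range is limited). The gripper opens to 85 mm and grips with 20 to 120 N. Pads are 22 mm wide; open, the fingers measure 114 mm over their backs; the gripper's body (76 mm by 85 mm) begins 54 mm behind the grasp point. The pads swing forward as they close: fully open they stand 13 mm farther back than shut.
Start: joints at [-1.421, 0.313, 0.046, 1.304, 0, 1.431], TCP at [0.164, -0.551, 0.21] pointing down, gripper open.
Joint ranges: [-2.76, 2.76], [-0.86, 1.69], [-1.03, 1.26], [-2.2, 2.34], [-1.47, 1.5], [-3.14, 3.14]. Speed limits (rad/s): [2.57, 2.57, 3.14, 3.14, 3.14, 3.14].

INTERFACE

Orientations are given as a unit quaternion [w, x, y, z].
In Python, from workcell import * gives the robot as it stands.
- The arm moves only by the tool send_rows, never from a script. Its argument "series" is one flat list of numbers, 7 for each row, row after row: the shift along the tool's x, y, z in cm, then the turn, a rotation vector about the tool's x, y, z in degrees, then the opening, from 0 (shut) to 1 (fully open). A call has 1 to 10 rows; each row is the pose to reach, as a shift and turn from the pose commanded when the call began, along the tool's axes at that moment; what a row does not reach only later rows make up. A row lasts 1/12 s, in which the tool goes at most 41.7 mm and 7.16 degrees, less where a joint would pass 70% of its speed; a pose out of reach is approached as far as the arm can. A call with a gripper value outside its range is refused whole. The fingers move at their own pace and stop on an object; "newtons" is the grip in N (left out, the last holds). Time passes only in rows, so rows that repeat a pose let the fingers close. It gives the time, the measured TCP pose, the force and the opening at its end, in the units of the state.
- get_state(): the state, without advancing time (a new reading comes with each control period).
- read_camera(name): name is "scene" or "top" or "wrist"; returns the picture (480x640x3 uint8, blue, green, red); there is no depth.
- camera_info(name): a dict with "K" (3x3 intrinsics, pixels), "xyz" and "attitude" of the camera in the world. Camera axes: x right, y down, z forward; pixel columns grow to the right and rows downward; lengths in m; the calibration is good to about 2 mm. A picture is of the moment at which its call begins: read the wrist's pose just before it. camera_info takes no time and is no camera call; for the wrist camera it gives the pose at the moment of the call.
- hand_in(): hands the job in, once; it reports no verdict.
Trained networks look in the newest picture that a camera, given by its name, has taken for a name from the list of things; names that differ only in an ending like _2 or _b are one class to them, and where a whole thing is asked for, a point or a joint stands for the part that bears it (a point fixed in the world has none). Each returns a list of dicts, best first, with "p" (0 to 1); they miss things now and then, are a little off and sometimes report something else, mostly with a low value. They report only what shows in the picture. A call takes as long as a camera call. They do not tell look-alikes from the thing itself.
- silhouettes(camera, label): "pixels" (480x640 bool, what is visible of it) and "box" ([left, top, width, height] in pixels, round what is visible of it).
The state is a dict: "clock": time; "joint_pos": joint angles; "qvel": joint speeds; "tau": joint torques, N m; "tcp_pos": TCP position; "orientation": TCP orientation; "wrist_force": force on the tool from outside, world axes, zero at the start; "ft_torque": the same for the moment, N m; "finger_gap": finger opening in m.
Only numpy, scipy, OpenCV 4.12 (cv2) and the standard library are available. Lean on these libraries where they do the work, as an engineer would, in place of code of your own. Each camera call takes 0.05 s, during which the arm holds its last target. There are 200 camera calls.

## Working session

There is one attempt and no reset: what is moved stays moved. The work goes in short steps, Python scripts to look and compute and a tool call to move; the robot and the scene stay as the last step left them, time stands still between calls to the robot, and variables do not carry over. Pictures are saved under pics/ and viewed, about 8 in all and at most 12, crops included, and the job is handed in when it is done.

Besides the shell and the picture viewer there is one more tool, called after "Request:" by a JSON object that holds its "fn" and its "kwargs". send_rows: Moves the arm, as the interface text tells. Its arguments: {"type":"object","properties":{"series":{"type":"array"},"newtons":{"type":"number"}},"required":["series"]}

```bash
mkdir -p pics; cat > h.py <<'E'
from workcell import *
import numpy as np, cv2
from scipy.spatial.transform import Rotation as R
def cam(n):
    c=camera_info(n); a=np.array(c["attitude"],float)
    M=a if a.shape==(3,3) else R.from_quat(a[[1,2,3,0]]).as_matrix()
    return np.array(c["K"]),np.array(c["xyz"]),M
def back(n,u,v,z,c=None):
    K,p,M=c or cam(n); d=M@np.linalg.solve(K,[u,v,1.]); return p+d*(z-p[2])/d[2]
def proj(n,P,c=None):
    K,p,M=c or cam(n); q=K@(M.T@(np.array(P)-p)); return q[:2]/q[2]
E
python3 - <<'E'
from h import *
s=get_state(); print(s)
for n in("top","scene"):
    im=read_camera(n); cv2.imwrite(f"pics/{n}0.png",im); print(n,cam(n))
    for l in("counter","wheel","red_tooth","pointer"):
        for d in silhouettes(n,l): print(l,round(d["p"],2),d["box"])
E
```

```text
{'clock': 0.0, 'joint_pos': array([-1.42057907e+00,  3.13965784e-01,  4.49645678e-02,  1.30362286e+00,
       -5.57857080e-06,  1.43120896e+00]), 'qvel': array([-0.00035495, -0.00081224, -0.00017091,  0.00101415, -0.00151157,
       -0.00051494]), 'tau': array([ 2.37698632e-04, -4.80630898e+01,  2.98529828e+01,  1.94752071e-02,
       -9.29870180e-05,  1.46685812e-05]), 'tcp_pos': array([ 0.16422528, -0.55045798,  0.20932273]), 'orientation': array([-9.13848110e-04,  9.89519603e-01,  1.44395707e-01, -7.64642401e-06]), 'wrist_force': array([-0.08724667,  0.29172675,  0.05968925]), 'ft_torque': array([-0.02111011, -0.03167325, -0.0076108 ]), 'finger_gap': 0.08519946314717906}
top (array([[537.75270361,   0.        , 311.04816968],
       [  0.        , 537.75270361, 239.1695775 ],
       [  0.        ,   0.        ,   1.        ]]), array([ 0.42525084, -0.01695502,  1.00575391]), array([[ 0.00593057, -0.99569877,  0.09245963],
       [-0.99938444, -0.00270453,  0.03497758],
       [-0.03457708, -0.09261016, -0.9951019 ]]))
counter 0.96 [359.5, 162.2, 54.4, 68.6]
counter 0.81 [302.1, 29
[... 589 characters left out ...]
47152, -0.35381217,  1.0155359 ]), array([[ 0.63366899,  0.66417608, -0.39665319],
       [ 0.7736032 , -0.5448996 ,  0.32345404],
       [-0.00130573, -0.51181497, -0.85909471]]))
counter 0.93 [198.5, 151.7, 78.4, 73.9]
counter 0.87 [253.1, 284.4, 68.2, 56.0]
counter 0.78 [299.8, 200.2, 87.7, 90.9]
wheel 0.97 [263.8, 286.5, 55.7, 52.1]
wheel 0.68 [212.0, 153.2, 67.9, 60.0]
wheel 0.63 [299.0, 201.3, 74.2, 64.0]
red_tooth 0.84 [264.9, 283.1, 56.6, 53.2]
red_tooth 0.76 [209.9, 153.4, 65.6, 62.7]
red_tooth 0.69 [298.7, 200.3, 72.4, 68.3]
pointer 0.88 [253.3, 286.7, 67.2, 56.1]
pointer 0.82 [197.3, 154.9, 77.8, 75.4]
pointer 0.72 [299.0, 198.9, 88.6, 87.1]
pointer 0.33 [406.3, 130.8, 45.7, 60.1]
```

View pics/top0.png

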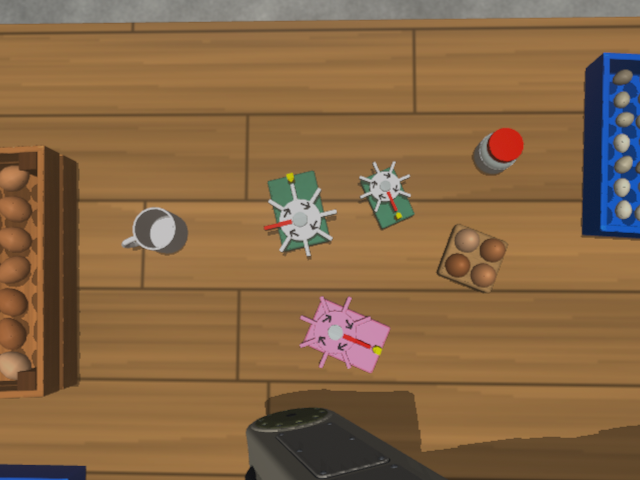

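View pics/scene0.png

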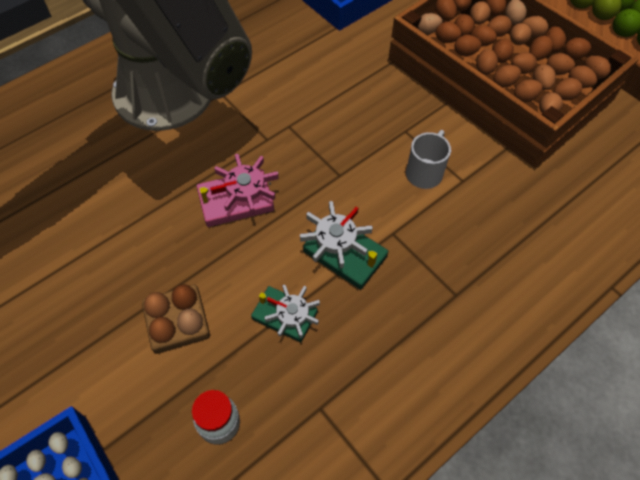

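Top view: the candidates are the large green counter (wheel at 300,219), a small green one (386,188) and a pink one (335,332). I choose the large green one, which has its pointer at (290,177) and its red tooth tip at (265,228). That puts the red tooth about 2 clicks short.

```bash
cat > loc.py <<'E'
from h import *
def find(n,im,guess,r=0.11):
    """yellow, red-tip & hub in region round guess (world xy)"""
    c=cam(n); hsv=cv2.cvtColor(im,cv2.COLOR_BGR2HSV); vv,uu=np.mgrid[:480,:640]
    K,p,M=c; d=np.einsum('ij,jk->ik',M@np.linalg.inv(K),np.stack([uu.ravel(),vv.ravel(),np.ones(uu.size)]))
    P=(p[:,None]+d*((0.066-p[2])/d[2]))[:2].T.reshape(480,640,2)
    near=np.hypot(P[...,0]-guess[0],P[...,1]-guess[1])<r
    h,s,v=cv2.split(hsv)
    red=near&((h<6)|(h>174))&(s>170)&(v>90); yel=near&(h>22)&(h<34)&(s>150)&(v>90)
    return c,P,red,yel
E
python3 - <<'E'
from loc import *
for n,hub in(("top",(300,219)),("scene",(336,231))):
    im=cv2.imread(f"pics/{n}0.png"); g=back(n,*hub,.072); print(n,"hub",g.round(4))
    c,P,red,yel=find(n,im,g)
    print(red.sum(),yel.sum())
    r=P[red]; d=r-g[:2]; f=r[np.argsort(-np.hypot(*d.T))[:12]].mean(0)
    y=P[yel].mean(0)
    for nm,q in(("redtip",f),("yel",y)):
        e=q-g[:2]; print(nm,q.round(4),np.hypot(*e).round(4),np.degrees(np.arctan2(e[1],e[0])).round(1))
    m=max(int(hub[0])-60,0); cr=im[hub[1]-60:hub[1]+60,m:m+120]
    cv2.imwrite(f"pics/c_{n}.png",cv2.resize(cr,None,fx=4,fy=4,interpolation=cv2.INTER_CUBIC))
a,b=[cv2.imread(f"pics/c_{n}.png")[:,:400] for n in("top","scene")]
cv2.imwrite("pics/cc.png",np.hstack([cv2.imread("pics/c_top.png")[:,40:440],cv2.imread("pics/c_scene.png")[:,40:440]]))
E
```

```text
top hub [0.5475 0.0354 0.072 ]
94 63
redtip [0.5327 0.0966] 0.0629 103.5
yel [0.6242 0.0543] 0.079 13.8
scene hub [0.5493 0.0335 0.072 ]
70 52
redtip [0.5327 0.095 ] 0.0637 105.0
yel [0.6228 0.0543] 0.0765 15.8
```

View pics/cc.png

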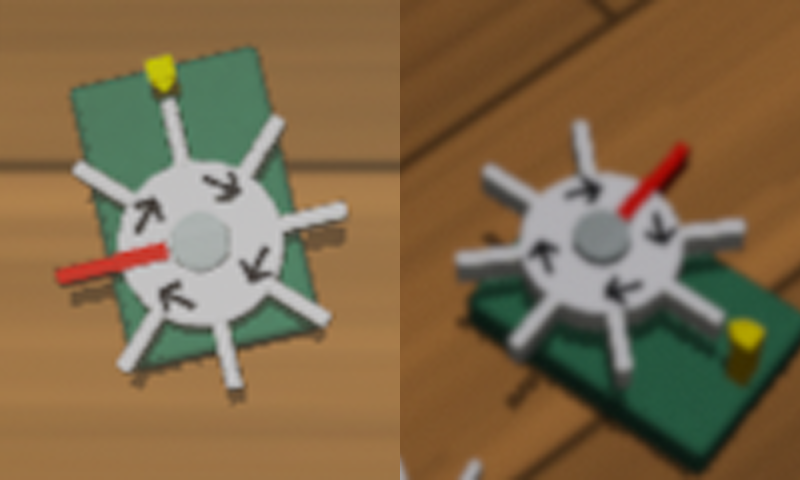

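The crop confirms the choice. Both views agree on these values:

| Quantity | Value |
|---|---|
| Wheel axis | about (0.548, 0.0345) |
| Pointer direction | 14.5° |
| Red tooth direction | 104.5°, so 2 clicks to go |

I'll push the tooth at 149.5° from the -x side, moving clockwise with the fingers shut.

```bash
cat > go.py <<'E'
from h import *
C=np.array([0.548,0.0345])
def row(r,ang,z,frm=None,c=C):
    """tool-frame row to put TCP at polar (r,ang deg) about c, height z, tool y pointing inward->outward at ang (x at ang+90)"""
    s=frm or get_state(); q=s["orientation"]; R0=R.from_quat(np.r_[q[1:],q[0]])
    a=np.radians(ang); t=np.r_[c+r*np.array([np.cos(a),np.sin(a)]),z]
    b=a+np.pi/2; X=[np.cos(b),np.sin(b),0]; Y=[np.sin(b),-np.cos(b),0]
    R1=R.from_matrix(np.array([X,Y,[0,0,-1]]).T)
    return np.r_[R0.inv().apply(t-s["tcp_pos"])*100,(R0.inv()*R1).as_rotvec(degrees=True)].round(2)
E
python3 -c "
from go import *
print(row(.064,172,.21))"
```

```text
[ 4.7680e+01 -4.7810e+01  2.0000e-02 -0.0000e+00 -0.0000e+00  1.1461e+02]
```

Request:
{"fn": "send_rows", "kwargs": {"series": [47.7,-47.8,0,0,0,114.6,0,47.7,-47.8,0,0,0,114.6,0,47.7,-47.8,0,0,0,114.6,0,47.7,-47.8,0,0,0,114.6,0,47.7,-47.8,0,0,0,114.6,0,47.7,-47.8,0,0,0,114.6,0,47.7,-47.8,0,0,0,114.6,0,47.7,-47.8,0,0,0,114.6,0,47.7,-47.8,0,0,0,114.6,0,47.7,-47.8,0,0,0,114.6,0], "newtons": 20}}

```text
clock: 1.33
tcp_pos: [0.3277, -0.2271, 0.2106]
orientation: [-0.013, 0.915, -0.404, 0.006]
wrist_force: [-1.2, -0.3, -0.9]
finger_gap: 0.0002
```

```bash
python3 -c "
from go import *
s=get_state();print(s['tcp_pos'],s['joint_pos'],s['finger_gap'])
print(row(.064,172,.21))"
```

```text
[ 0.32767345 -0.22706417  0.21062726] [-0.8322832  -0.03365361 -0.36124318  1.24249935  0.02940872  3.14186558] 0.00017524414423154158
[ -9.44 -29.8    0.93  -1.59   0.7   50.29]
```

Joint 6 turned the wrong way and reached the end of its range. I'll unwind it the long way round.

```bash
sed -i 's/c=C):/c=C,yaw=None):/; s/b=a+np.pi\/2;/b=a+np.pi\/2 if yaw is None else np.radians(yaw);/' go.py; python3 -c "
from go import *
print(row(.064,172,.21,yaw=22))"
```

```text
[ -9.44 -29.8    0.93  -1.45  -1.06 -69.7 ]
```

Request:
{"fn": "send_rows", "kwargs": {"series": [-1,-3,0.1,0,0,-7,0,-2,-6,0.2,0,0,-14,0,-3,-9,0.3,0,0,-21,0,-4,-12,0.4,0,0,-28,0,-5,-15,0.5,0,0,-35,0,-6,-18,0.6,0,0,-42,0,-7,-21,0.7,0,0,-49,0,-8,-24,0.8,0,0,-56,0,-9,-27,0.9,0,0,-63,0,-9.4,-29.8,0.9,-1.4,-1,-69.7,0]}}

```text
clock: 2.17
tcp_pos: [0.4841, 0.0397, 0.2098]
orientation: [0.0, 0.982, 0.19, -0.0]
wrist_force: [-0.4, -0.7, 0.6]
finger_gap: 0.0003
```

```bash
python3 -c "
from go import *
s=get_state();print(s['tcp_pos'],s['joint_pos'])
print(row(.064,172,.21,yaw=92))"
```

```text
[0.48408172 0.0396946  0.20983362] [-8.34642732e-02  1.41366561e-01 -1.75819501e-01  1.25443654e+00
 -2.70601817e-04  2.67669701e+00]
[ 1.900e-01 -3.200e-01 -2.000e-02 -4.000e-02  4.000e-02 -7.015e+01]
```

Request:
{"fn": "send_rows", "kwargs": {"series": [0,0,0,0,0,-7,0,0,0,0,0,0,-14,0,0,0,0,0,0,-21,0,0,0,0,0,0,-28,0,0,0,0,0,0,-35,0,0,0,0,0,0,-42,0,0,0,0,0,0,-49,0,0,0,0,0,0,-56,0,0,0,0,0,0,-63,0,0.2,-0.3,0,0,0,-70,0]}}

```text
clock: 3.0
tcp_pos: [0.4852, 0.0412, 0.2096]
orientation: [-0.0, 0.696, 0.718, -0.0]
wrist_force: [-0.1, 0.8, 0.2]
finger_gap: 0.0002
```

Request:
{"fn": "send_rows", "kwargs": {"series": [0,0,0,0,0,-7,0,0,0,0,0,0,-14,0,0,0,0,0,0,-21,0,0,0,0,0,0,-28,0,0,0,0,0,0,-35,0,0,0,0,0,0,-42,0,0,0,0,0,0,-49,0,0,0,0,0,0,-56,0,0,0,0,0,0,-63,0,0,0,0,0,0,-70,0]}}

```text
clock: 3.83
tcp_pos: [0.4853, 0.0415, 0.2096]
orientation: [-0.0, 0.158, 0.987, -0.0]
wrist_force: [0.5, -0.4, -0.3]
finger_gap: -0.0
```

Request:
{"fn": "send_rows", "kwargs": {"series": [0,0,0,0,0,-7,0,0,0,0,0,0,-14,0,0,0,0,0,0,-21,0,0,0,0,0,0,-28,0,0,0,0,0,0,-35,0,0,0,0,0,0,-42,0,0,0,0,0,0,-49,0,0,0,0,0,0,-56,0,0,0,0,0,0,-63,0,0,0,0,0,0,-70,0]}}

```text
clock: 4.67
tcp_pos: [0.4853, 0.0415, 0.2096]
orientation: [-0.0, -0.437, 0.899, 0.0]
wrist_force: [0.0, -0.3, 0.3]
finger_gap: 0.0002
```

Request:
{"fn": "send_rows", "kwargs": {"series": [0,0,0,0,0,-7,0,0,0,0,0,0,-14,0,0,0,0,0,0,-21,0,0,0,0,0,0,-28,0,0,0,0,0,0,-30,0,0,0,0,0,0,-30,0]}}

```text
clock: 5.17
tcp_pos: [0.4853, 0.0415, 0.2096]
orientation: [-0.0, -0.653, 0.757, 0.0]
wrist_force: [-0.3, 0.2, 0.2]
finger_gap: -0.0004
```

```bash
python3 -c "
from go import *
s=get_state();print(s['tcp_pos'],s['joint_pos'],s['wrist_force'],s['clock'])
im=read_camera('wrist');cv2.imwrite('pics/w1.png',im)
print('hub',proj('wrist',[*C,.072]),'tcp floor',proj('wrist',[*s['tcp_pos'][:2],.066]))
a=np.radians(104.5);print('redtip',proj('wrist',[*(C+.066*np.array([np.cos(a),np.sin(a)])),.066]))
print(row(.064,172,.075), row(.064,172,.052))"
```

```text
[0.48528236 0.04147795 0.20958324] [-7.96659940e-02  1.44069565e-01 -1.73242095e-01  1.25436047e+00
 -1.05756388e-04 -1.50273895e+00] [-0.27193374  0.15791748  0.18806289] 5.1667
hub [242.64056    222.52262621] tcp floor [317.37635092 218.01309152]
redtip [276.38435696 285.82668746]
[-1.800e-01  8.000e-02  1.345e+01  5.000e-02 -1.000e-02 -5.700e-01] [-1.900e-01  8.000e-02  1.575e+01  5.000e-02 -1.000e-02 -5.700e-01]
```

View pics/w1.png

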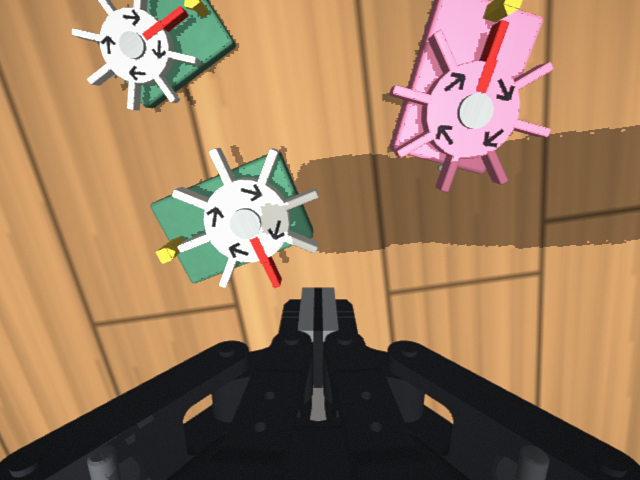

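The wrist view matches the model: hub seen at (245,222) against a predicted (243,223), and red tip at (279,285). The fingertip spot (317,218) falls midway between the tooth ends at (316,193) and (316,250). I'll descend there.

Request:
{"fn": "send_rows", "kwargs": {"series": [-0.2,0.1,3,0,0,-0.6,0,-0.2,0.1,6,0,0,-0.6,0,-0.2,0.1,9,0,0,-0.6,0,-0.2,0.1,11,0,0,-0.6,0,-0.2,0.1,13,0,0,-0.6,0,-0.2,0.1,14,0,0,-0.6,0,-0.2,0.1,15,0,0,-0.6,0,-0.2,0.1,15.7,0,0,-0.6,0,-0.2,0.1,15.7,0,0,-0.6,0]}}

```text
clock: 5.97
tcp_pos: [0.484, 0.0436, 0.0517]
orientation: [-0.001, -0.657, 0.754, 0.001]
wrist_force: [0.3, 0.9, -0.2]
finger_gap: 0.0001
```

```bash
python3 -c "
from go import *
s=get_state();print(s['tcp_pos'],s['wrist_force'],s['clock'])
for a in (167,162,157,152,147,142,137,132,127,123): print(a,row(.064,a,.052))"
```

```text
[0.48397754 0.04359924 0.05170563] [ 0.28657356  0.90397239 -0.18663815] 5.9667
167 [-0.55 -0.09 -0.03  0.13 -0.02  5.07]
162 [-1.1  -0.17 -0.03  0.13 -0.03 10.07]
157 [-1.65 -0.29 -0.03  0.13 -0.03 15.07]
152 [-2.18 -0.46 -0.03  0.13 -0.04 20.07]
147 [-2.69 -0.67 -0.03  0.12 -0.04 25.07]
142 [-3.190e+00 -9.300e-01 -3.000e-02  1.200e-01 -5.000e-02  3.007e+01]
137 [-3.660e+00 -1.230e+00 -3.000e-02  1.200e-01 -6.000e-02  3.507e+01]
132 [-4.100e+00 -1.570e+00 -3.000e-02  1.200e-01 -6.000e-02  4.007e+01]
127 [-4.510e+00 -1.950e+00 -4.000e-02  1.200e-01 -7.000e-02  4.507e+01]
123 [-4.820e+00 -2.270e+00 -4.000e-02  1.200e-01 -7.000e-02  4.907e+01]
```

Request:
{"fn": "send_rows", "kwargs": {"series": [-0.28,-0.04,0,0,0,2.5,0,-0.55,-0.09,0,0,0,5,0,-0.83,-0.13,0,0,0,7.5,0,-1.1,-0.17,0,0,0,10,0,-1.38,-0.23,0,0,0,12.5,0,-1.65,-0.29,0,0,0,15,0,-1.92,-0.37,0,0,0,17.5,0,-2.18,-0.46,0,0,0,20,0,-2.44,-0.56,0,0,0,22.5,0,-2.69,-0.67,0,0,0,25,0]}}

```text
clock: 6.8
tcp_pos: [0.4959, 0.0694, 0.0537]
orientation: [0.0, -0.477, 0.879, -0.0]
wrist_force: [0.2, -0.9, 0.2]
finger_gap: 0.0001
```

```bash
python3 -c "
from go import *
s=get_state();e=s['tcp_pos'][:2]-C;print(s['tcp_pos'],s['wrist_force'],np.hypot(*e),np.degrees(np.arctan2(e[1],e[0])))
for a in (144,141,138,135,132,129,126,123,121): print(a,row(.064,a,.052))"
```

```text
[0.4958846  0.0694322  0.05374015] [ 0.17126435 -0.85368662  0.2189393 ] 0.06273972800758519 146.16662506199825
144 [-0.24  0.12  0.17 -0.06  0.03  2.96]
141 [-0.58  0.09  0.17 -0.06  0.04  5.96]
138 [-0.91  0.05  0.17 -0.05  0.04  8.96]
135 [-1.240e+00 -1.000e-02  1.700e-01 -5.000e-02  4.000e-02  1.196e+01]
132 [-1.57 -0.09  0.18 -0.05  0.04 14.96]
129 [-1.89 -0.18  0.18 -0.05  0.04 17.96]
126 [-2.2  -0.3   0.18 -0.05  0.04 20.96]
123 [-2.51 -0.42  0.18 -0.05  0.04 23.96]
121 [-2.71 -0.52  0.18 -0.05  0.05 25.96]
```

Request:
{"fn": "send_rows", "kwargs": {"series": [-0.24,0.1,0.1,0,0,3,0,-0.58,0.09,0.1,0,0,6,0,-0.91,0.05,0.1,0,0,9,0,-1.24,0,0.1,0,0,12,0,-1.57,-0.09,0.1,0,0,15,0,-1.89,-0.18,0.1,0,0,18,0,-2.2,-0.3,0.1,0,0,21,0,-2.5,-0.42,0.1,0,0,24,0,-2.5,-0.42,0.1,0,0,24,0]}}

```text
clock: 7.55
tcp_pos: [0.5134, 0.0883, 0.0527]
orientation: [0.001, -0.284, 0.959, -0.0]
wrist_force: [-0.2, 1.3, -0.8]
finger_gap: -0.0001
```

```bash
cat > look.py <<'E'
from go import *
import sys
s=get_state();e=s['tcp_pos'][:2]-C;print(s['tcp_pos'],s['wrist_force'],np.hypot(*e).round(4),np.degrees(np.arctan2(e[1],e[0])),s['clock'])
from loc import find
ims=[]
for n in("top","scene"):
    im=read_camera(n); c,P,red,yel=find(n,im,C,.10); u,v=proj(n,[*C,.072]).astype(int); print(n,red.sum(),yel.sum())
    ims.append(cv2.resize(im[v-60:v+60,u-50:u+50],None,fx=4,fy=4,interpolation=cv2.INTER_CUBIC))
    for nm,m in(("red",red),("yel",yel)):
        if m.any(): q=P[m].mean(0)-C; print(nm,(q+C).round(4),np.hypot(*q).round(4),np.degrees(np.arctan2(q[1],q[0])).round(1))
cv2.imwrite(f"pics/{sys.argv[1]}.png",np.hstack(ims))
E
python3 look.py l1; python3 -c "
from go import *
for a in (120,117,114,111,108,105,102,99,96,93): print(a,row(.064,a,.052))"
```

```text
[0.51343836 0.08828399 0.05271252] [-0.23967244  1.26087766 -0.84604955] 0.0639 122.72483786229994 7.55
top 0 62
yel [0.6243 0.0543] 0.0788 14.5
scene 34 56
red [0.5379 0.0695] 0.0364 106.1
yel [0.6231 0.054 ] 0.0776 14.6
120 [-0.4  -0.03  0.03 -0.01  0.01  3.18]
117 [-0.73 -0.06  0.03 -0.01  0.01  6.18]
114 [-1.06 -0.11  0.03 -0.01  0.01  9.18]
111 [-1.390e+00 -1.700e-01  3.000e-02 -1.000e-02  1.000e-02  1.218e+01]
108 [-1.720e+00 -2.500e-01  3.000e-02 -1.000e-02  1.000e-02  1.518e+01]
105 [-2.040e+00 -3.400e-01  3.000e-02 -1.000e-02  1.000e-02  1.818e+01]
102 [-2.350e+00 -4.600e-01  3.000e-02 -1.000e-02  1.000e-02  2.118e+01]
99 [-2.660e+00 -5.800e-01  3.000e-02 -1.000e-02  1.000e-02  2.418e+01]
96 [-2.960e+00 -7.300e-01  3.000e-02 -1.000e-02  1.000e-02  2.718e+01]
93 [-3.260e+00 -8.900e-01  3.000e-02 -1.000e-02  2.000e-02  3.018e+01]
```

View pics/l1.png

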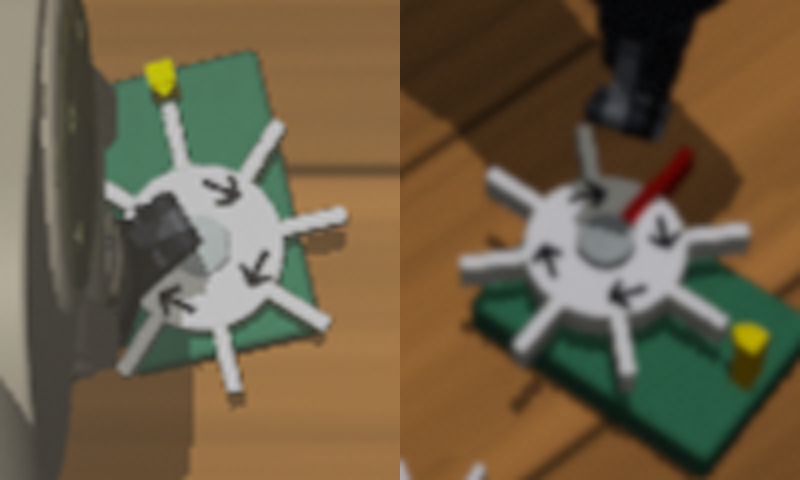

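```bash
python3 - <<'E'
from go import *
s=get_state(); n="scene"; u,v=proj(n,[*C,.072]).astype(int)
f=lambda P:((proj(n,P)-[u-50,v-60])*4+[400,0]).round()
print("tcp",f(s['tcp_pos']),"tcp if z .08",f(s['tcp_pos']+[0,0,.03]))
for a in(104.5,149.5,194.5): 
    A=np.radians(a); print(a,[f([*(C+r*np.array([np.cos(A),np.sin(A)])),z]) for r,z in((.066,.066),(.066,.048))])
im=read_camera("wrist"); cv2.imwrite("pics/w2.png",im)
print(proj("wrist",s['tcp_pos']))
E
```

```text
tcp [640. 150.] tcp if z .08 [643. 114.]
104.5 [array([686., 148.]), array([683., 169.])]
149.5 [array([579., 127.]), array([578., 148.])]
194.5 [array([486., 175.]), array([486., 195.])]
[318.09885611 288.19585208]
```

View pics/w2.png

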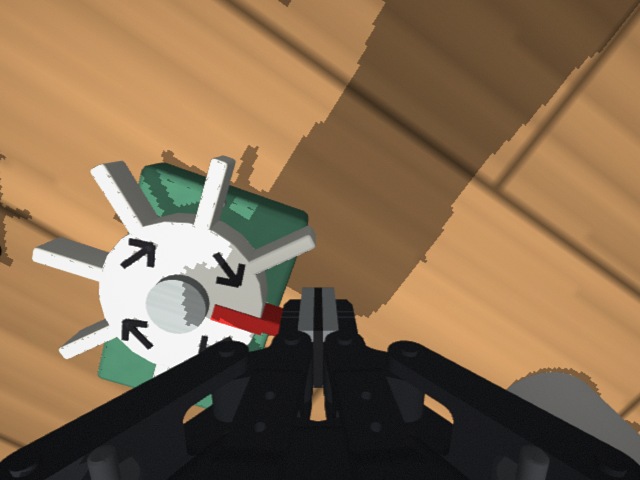

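```bash
python3 - <<'E'
from go import *
s=get_state(); q=s['orientation']; R0=R.from_quat(np.r_[q[1:],q[0]]); c=cam("wrist")
print("cam in tool",R0.inv().apply(c[1]-s['tcp_pos']).round(4))
for d in([0,0,0],[-.011,0,0],[.011,0,0],[.011,.015,0],[.011,-.0145,0],[-.011,-.0145,-.03],[0,0,-.015],[.011,0,-.015],[0,0,-.03]):
    print(d,proj("wrist",s['tcp_pos']+R0.apply(d)).round())
for a in(59.5,104.5,149.5,194.5):
    A=np.radians(a); print(a,[proj("wrist",[*(C+r*np.array([np.cos(A),np.sin(A)])),.066]).round() for r in(.037,.066)])
cv2.imwrite("pics/x.png",cv2.resize(read_camera("scene")[120:280,220:420],None,fx=4,fy=3.7,interpolation=cv2.INTER_CUBIC))
n='scene'
for d in([.011,-.0145,0],[.011,.0145,0],[-.011,-.0145,0],[-.011,.0145,0],[0,0,-.03]):
    print(d,((proj(n,s['tcp_pos']+R0.apply(d))-[220,120])*[4,3.7]).round())
E
```

```text
cam in tool [ 0.0741 -0.0002 -0.1634]
[0, 0, 0] [318. 288.]
[-0.011, 0, 0] [318. 308.]
[0.011, 0, 0] [318. 266.]
[0.011, 0.015, 0] [350. 266.]
[0.011, -0.0145, 0] [288. 266.]
[-0.011, -0.0145, -0.03] [283. 342.]
[0, 0, -0.015] [318. 302.]
[0.011, 0, -0.015] [318. 279.]
[0, 0, -0.03] [318. 318.]
59.5 [array([217., 365.]), array([247., 410.])]
104.5 [array([254., 325.]), array([314., 343.])]
149.5 [array([247., 268.]), array([306., 239.])]
194.5 [array([194., 226.]), array([210., 160.])]
[0.011, -0.0145, 0] [469. 341.]
[0.011, 0.0145, 0] [486. 295.]
[-0.011, -0.0145, 0] [514. 352.]
[-0.011, 0.0145, 0] [531. 306.]
[0, 0, -0.03] [503. 290.]
```

View pics/x.png

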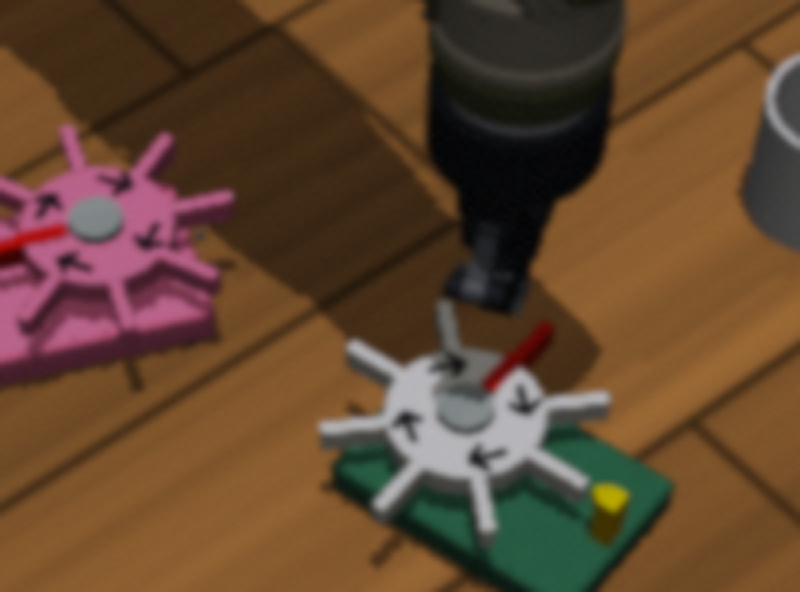

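The red tooth is still at 104.5°, so no click happened. Both the scene and wrist views suggest the fingertips sit higher than the TCP value says. I'll move outward and feel for the table to calibrate the tip height.

Request:
{"fn": "send_rows", "kwargs": {"series": [0,1,0,0,0,0,0,0,2,0,0,0,0,0,0,3,0,0,0,0,0,0,4,0,0,0,0,0,0,5,0,0,0,0,0,0,5,1,0,0,0,0,0,5,2,0,0,0,0,0,5,3,0,0,0,0,0,5,3.6,0,0,0,0,0,5,4,0,0,0,0]}}

```text
clock: 8.58
tcp_pos: [0.4836, 0.1295, 0.0097]
orientation: [-0.002, -0.285, 0.959, 0.0]
wrist_force: [-0.2, 0.1, -0.8]
finger_gap: 0.0001
```

Request:
{"fn": "send_rows", "kwargs": {"series": [0,0,0.2,0,0,0,0,0,0,0.4,0,0,0,0,0,0,0.6,0,0,0,0,0,0,0.7,0,0,0,0,0,0,0.7,0,0,0,0]}}

```text
clock: 9.0
tcp_pos: [0.4846, 0.1298, 0.0045]
orientation: [-0.0, -0.285, 0.959, 0.0]
wrist_force: [-0.2, 0.6, 0.1]
finger_gap: 0.0001
```

```bash
python3 -c "
from h import *
s=get_state();print(s['tcp_pos'],s['wrist_force'],s['clock'])
im=read_camera('wrist');c=cam('wrist');
im2=read_camera('scene');u,v=proj('scene',s['tcp_pos']);print(u,v,proj('wrist',s['tcp_pos']))
u=int(u);v=int(v)
a=cv2.resize(im2[v-60:v+40,u-50:u+50],(500,500),interpolation=cv2.INTER_CUBIC)
b=cv2.resize(im[200:400,260:380],(300,500))
cv2.imwrite('pics/y.png',np.hstack([a,b]))
"
```

```text
[0.48461955 0.12982222 0.00448342] [-0.18804724  0.57410834  0.11877643] 9.0
350.783636556345 200.19044676207338 [318.29160609 287.15716   ]
```

View pics/y.png

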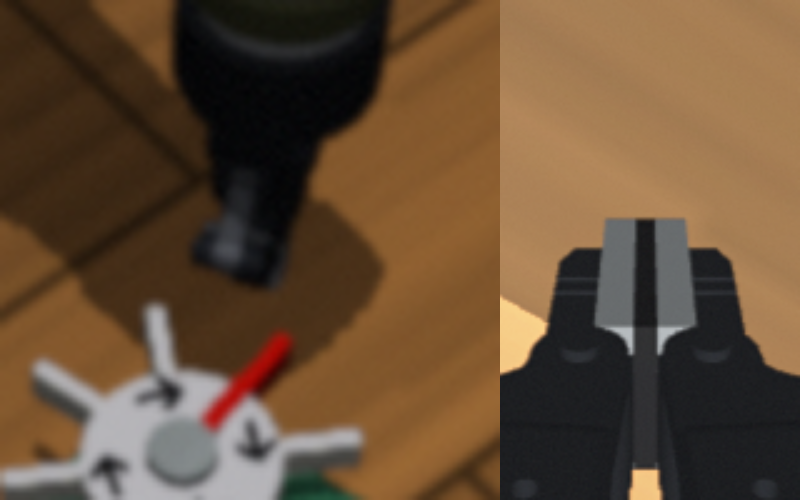

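Request:
{"fn": "send_rows", "kwargs": {"series": [0,0,0.1,0,0,0,0,0,0,0.2,0,0,0,0,0,0,0.3,0,0,0,0,0,0,0.4,0,0,0,0,0,0,0.5,0,0,0,0,0,0,0.6,0,0,0,0]}}

```text
clock: 9.6
tcp_pos: [0.4844, 0.1299, -0.0016]
orientation: [-0.001, -0.285, 0.959, 0.0]
wrist_force: [0.0, -0.3, 0.2]
finger_gap: 0.0002
```

Request:
{"fn": "send_rows", "kwargs": {"series": [0,0,0.1,0,0,0,0,0,0,0.2,0,0,0,0,0,0,0.3,0,0,0,0,0,0,0.4,0,0,0,0]}}

```text
clock: 9.93
tcp_pos: [0.4845, 0.1299, -0.0056]
orientation: [-0.001, -0.285, 0.959, 0.0]
wrist_force: [0.3, -0.3, 0.1]
finger_gap: 0.0001
```

Request:
{"fn": "send_rows", "kwargs": {"series": [0,0,0.1,0,0,0,0,0,0,0.2,0,0,0,0,0,0,0.3,0,0,0,0,0,0,0.4,0,0,0,0,0,0,0.5,0,0,0,0]}}

```text
clock: 10.35
tcp_pos: [0.4844, 0.1299, -0.0106]
orientation: [-0.001, -0.285, 0.959, 0.0]
wrist_force: [-0.5, -0.9, -0.3]
finger_gap: -0.0001
```

Request:
{"fn": "send_rows", "kwargs": {"series": [0,0,0.1,0,0,0,0,0,0,0.2,0,0,0,0,0,0,0.3,0,0,0,0]}}

```text
clock: 10.6
tcp_pos: [0.4845, 0.1299, -0.0136]
orientation: [-0.001, -0.285, 0.959, 0.0]
wrist_force: [0.4, 0.6, -0.0]
finger_gap: -0.0
```

Request:
{"fn": "send_rows", "kwargs": {"series": [0,0,0.1,0,0,0,0,0,0,0.2,0,0,0,0,0,0,0.3,0,0,0,0]}}

```text
clock: 10.85
tcp_pos: [0.4845, 0.1299, -0.0166]
orientation: [-0.001, -0.285, 0.959, 0.0]
wrist_force: [0.5, -0.5, 0.3]
finger_gap: 0.0002
```

Request:
{"fn": "send_rows", "kwargs": {"series": [0,0,0.1,0,0,0,0,0,0,0.2,0,0,0,0,0,0,0.2,0,0,0,0]}}

```text
clock: 11.1
tcp_pos: [0.4843, 0.1299, -0.0188]
orientation: [-0.001, -0.285, 0.959, 0.0]
wrist_force: [-0.5, -0.7, -0.1]
finger_gap: -0.0
```

Request:
{"fn": "send_rows", "kwargs": {"series": [0,0,0.1,0,0,0,0,0,0,0.2,0,0,0,0,0,0,0.2,0,0,0,0]}}

```text
clock: 11.35
tcp_pos: [0.4843, 0.1299, -0.0207]
orientation: [-0.001, -0.285, 0.959, 0.0]
wrist_force: [0.5, 0.5, 0.2]
finger_gap: -0.0001
```

```bash
python3 -c "
from h import *
s=get_state();print(s['tcp_pos'],s['wrist_force'],s['clock'])
im2=read_camera('scene');
for z in (0,.01,.02): print(z,(proj('scene',[*s['tcp_pos'][:2],z])-[300,140])*[5,5])
cv2.imwrite('pics/z.png',cv2.resize(im2[140:240,300:400],(500,500),interpolation=cv2.INTER_CUBIC))
"
```

```text
[ 0.48428311  0.12988306 -0.0207394 ] [0.52578718 0.46337836 0.16106878] 11.35
0 [252.8836293  306.58607087]
0.01 [254.20602847 292.56185559]
0.02 [255.54737148 278.33673846]
```

View pics/z.png

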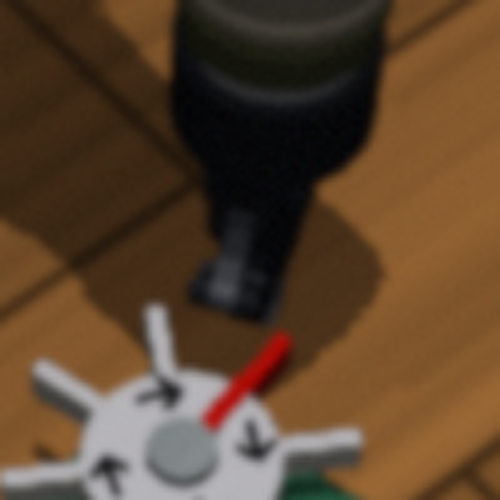

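Request:
{"fn": "send_rows", "kwargs": {"series": [0,0,0.1,0,0,0,0,0,0,0.2,0,0,0,0,0,0,0.2,0,0,0,0]}}

```text
clock: 11.65
tcp_pos: [0.4846, 0.1299, -0.0211]
orientation: [-0.0, -0.285, 0.959, 0.0]
wrist_force: [-5.5, -0.5, 14.3]
finger_gap: -0.0002
```

Request:
{"fn": "send_rows", "kwargs": {"series": [0,0,0.1,0,0,0,0,0,0,0.2,0,0,0,0,0,0,0.2,0,0,0,0]}}

```text
clock: 11.9
tcp_pos: [0.4847, 0.1299, -0.0212]
orientation: [0.0, -0.285, 0.959, -0.0]
wrist_force: [-10.1, -1.6, 32.1]
finger_gap: -0.0002
```

Contact came at a TCP reading of -0.021, so the real fingertips end about 21 mm behind the stated TCP. I'll take that into account. Next: raise, enter between the red tooth and the one behind it (127°), and push the red tooth.

Request:
{"fn": "send_rows", "kwargs": {"series": [0,0,-1,0,0,0,0,0,0,-2,0,0,0,0,0,0,-3,0,0,0,0,0,0,-4,0,0,0,0,0,0,-5,0,0,0,0,0,0,-5,0,0,0,0]}}

```text
clock: 12.4
tcp_pos: [0.4862, 0.1301, 0.0276]
orientation: [0.001, -0.285, 0.959, -0.0]
wrist_force: [0.9, -0.1, 0.5]
finger_gap: 0.0001
```

```bash
python3 -c "
from go import *
s=get_state();e=s['tcp_pos'][:2]-C;print(s['tcp_pos'],s['wrist_force'],np.hypot(*e).round(4),np.degrees(np.arctan2(e[1],e[0])))
for r,a in ((.1,127),(.064,127),(.064,122),(.064,117)): print(r,a,row(r,a,.027))"
```

```text
[0.48618474 0.13009807 0.02763527] [ 0.85760886 -0.12222098  0.53990776] 0.1138 122.88736177516436
0.1 127 [ 0.72 -1.41  0.06 -0.06  0.12 -3.91]
0.064 127 [ 0.48 -5.    0.07 -0.06  0.12 -3.91]
0.064 122 [-0.08 -4.99  0.07 -0.05  0.12  1.09]
0.064 117 [-0.64 -5.02  0.07 -0.05  0.12  6.09]
```

Request:
{"fn": "send_rows", "kwargs": {"series": [0.7,-0.7,0,0,0,-3.9,0,0.7,-1.4,0,0,0,-3.9,0,0.65,-2.2,0,0,0,-3.9,0,0.6,-3,0,0,0,-3.9,0,0.55,-3.8,0,0,0,-3.9,0,0.5,-4.5,0,0,0,-3.9,0,0.5,-5,0,0,0,-3.9,0,0.5,-5,0,0,0,-3.9,0]}}

```text
clock: 13.07
tcp_pos: [0.5086, 0.0843, 0.0253]
orientation: [-0.0, -0.316, 0.949, 0.0]
wrist_force: [-0.1, -0.2, -0.1]
finger_gap: -0.0001
```

```bash
python3 -c "
from go import *
s=get_state();e=s['tcp_pos'][:2]-C;print(s['tcp_pos'],s['wrist_force'],np.hypot(*e).round(4),np.degrees(np.arctan2(e[1],e[0])))
for a in np.arange(124.5,99,-2.5): print(a,row(.064,a,.027))"
```

```text
[0.50859368 0.08431444 0.02534049] [-0.14943455 -0.18328742 -0.12877368] 0.0635 128.34618852261576
124.5 [-0.43  0.04 -0.17  0.01 -0.04  2.4 ]
122.0 [-0.71  0.03 -0.17  0.01 -0.04  4.9 ]
119.5 [-0.98 -0.   -0.17  0.01 -0.04  7.4 ]
117.0 [-1.26 -0.04 -0.17  0.01 -0.04  9.9 ]
114.5 [-1.53e+00 -1.00e-01 -1.70e-01  1.00e-02 -4.00e-02  1.24e+01]
112.0 [-1.81e+00 -1.60e-01 -1.70e-01  1.00e-02 -4.00e-02  1.49e+01]
109.5 [-2.07e+00 -2.40e-01 -1.70e-01  1.00e-02 -4.00e-02  1.74e+01]
107.0 [-2.34e+00 -3.30e-01 -1.70e-01  1.00e-02 -4.00e-02  1.99e+01]
104.5 [-2.60e+00 -4.30e-01 -1.70e-01  1.00e-02 -4.00e-02  2.24e+01]
102.0 [-2.85e+00 -5.40e-01 -1.70e-01  1.00e-02 -4.00e-02  2.49e+01]
99.5 [-3.11e+00 -6.70e-01 -1.70e-01  1.00e-02 -4.00e-02  2.74e+01]
```

Push the first half while watching the force.

Request:
{"fn": "send_rows", "kwargs": {"series": [-0.43,0,0,0,0,2.4,0,-0.71,0,0,0,0,4.9,0,-0.98,0,0,0,0,7.4,0,-1.26,-0.04,0,0,0,9.9,0,-1.53,-0.1,0,0,0,12.4,0]}}

```text
clock: 13.48
tcp_pos: [0.5197, 0.0939, 0.0252]
orientation: [-0.001, -0.212, 0.977, 0.0]
wrist_force: [-1.4, 0.2, 0.3]
finger_gap: -0.0001
```

Request:
{"fn": "send_rows", "kwargs": {"series": [-0.28,0.01,0,0,0,2.5,0,-0.56,-0.01,0,0,0,5,0,-0.83,-0.04,0,0,0,7.5,0]}}

```text
clock: 13.73
tcp_pos: [0.5274, 0.097, 0.0252]
orientation: [-0.001, -0.148, 0.989, 0.0]
wrist_force: [-1.0, -0.2, 0.5]
finger_gap: -0.0001
```

```bash
python3 -c "
from go import *
s=get_state();e=s['tcp_pos'][:2]-C;print(s['tcp_pos'],s['wrist_force'],np.hypot(*e).round(4),np.degrees(np.arctan2(e[1],e[0])))
im=read_camera('scene')
from loc import find
c,P,red,yel=find('scene',im,C,.1)
for m in(red,yel): q=P[m].mean(0)-C;print(m.sum(),np.hypot(*q),np.degrees(np.arctan2(q[1],q[0])))
for a in np.arange(104.5,79,-2.5): print(a,row(.064,a,.026))"
```

```text
[0.52740173 0.09696908 0.02518675] [-0.99202521 -0.23474814  0.53508869] 0.0658 108.24922174458472
38 0.03663108191017752 96.40525095749014
56 0.07760048480835009 14.560718028099927
104.5 [-0.35 -0.17 -0.08  0.04 -0.1   2.36]
102.0 [-0.63 -0.19 -0.08  0.03 -0.1   4.86]
99.5 [-0.91 -0.22 -0.08  0.03 -0.1   7.36]
97.0 [-1.19 -0.26 -0.08  0.03 -0.1   9.86]
94.5 [-1.46 -0.31 -0.08  0.03 -0.1  12.36]
92.0 [-1.73 -0.38 -0.08  0.03 -0.1  14.86]
89.5 [-2.   -0.46 -0.08  0.02 -0.1  17.36]
87.0 [-2.27 -0.55 -0.08  0.02 -0.1  19.86]
84.5 [-2.530e+00 -6.500e-01 -8.000e-02  2.000e-02 -1.000e-01  2.236e+01]
82.0 [-2.780e+00 -7.600e-01 -8.000e-02  2.000e-02 -1.000e-01  2.486e+01]
79.5 [-3.030e+00 -8.800e-01 -8.000e-02  1.000e-02 -1.000e-01  2.736e+01]
```

The red tooth is moving (106° to 96° by the same measure) at about 1 N. I'll finish the click.

Request:
{"fn": "send_rows", "kwargs": {"series": [-0.35,-0.17,0,0,0,2.4,0,-0.63,-0.19,0,0,0,4.9,0,-0.91,-0.22,0,0,0,7.4,0,-1.19,-0.26,0,0,0,9.9,0,-1.46,-0.31,0,0,0,12.4,0,-1.73,-0.38,0,0,0,14.9,0,-2,-0.46,0,0,0,17.4,0,-2.27,-0.55,0,0,0,19.9,0,-2.53,-0.65,0,0,0,22.4,0,-2.78,-0.76,0,0,0,24.9,0]}}

```text
clock: 14.62
tcp_pos: [0.5568, 0.0979, 0.0253]
orientation: [-0.001, 0.069, 0.998, 0.0]
wrist_force: [0.4, -0.4, -0.3]
finger_gap: -0.0003
```

```bash
cat > st.py <<'E'
from go import *
from loc import find
s=get_state();e=s['tcp_pos'][:2]-C;print(s['tcp_pos'],s['wrist_force'],np.hypot(*e).round(4),np.degrees(np.arctan2(e[1],e[0])),s['clock'])
for n in('scene','top'):
    c,P,red,yel=find(n,read_camera(n),C,.1)
    for m in(red,yel):
        if m.any(): q=P[m].mean(0)-C;print(n,m.sum(),np.hypot(*q).round(4),np.degrees(np.arctan2(q[1],q[0])).round(1))
E
python3 st.py; python3 -c "
from go import *
for a in np.arange(79.5,54,-2.5): print(a,row(.064,a,.026))"
```

```text
[0.55683557 0.09785051 0.02527086] [ 0.43054956 -0.44455535 -0.28371314] 0.064 82.06010624642889 14.6167
scene 43 0.0365 62.2
scene 56 0.0776 14.6
top 62 0.0788 14.5
79.5 [-0.25 -0.   -0.07 -0.   -0.05  2.73]
77.0 [-0.53 -0.02 -0.07 -0.   -0.05  5.23]
74.5 [-0.8  -0.05 -0.07 -0.01 -0.05  7.73]
72.0 [-1.080e+00 -1.000e-01 -7.000e-02 -1.000e-02 -5.000e-02  1.023e+01]
69.5 [-1.350e+00 -1.500e-01 -7.000e-02 -1.000e-02 -5.000e-02  1.273e+01]
67.0 [-1.620e+00 -2.200e-01 -7.000e-02 -1.000e-02 -5.000e-02  1.523e+01]
64.5 [-1.890e+00 -3.000e-01 -7.000e-02 -1.000e-02 -5.000e-02  1.773e+01]
62.0 [-2.160e+00 -3.900e-01 -7.000e-02 -1.000e-02 -5.000e-02  2.023e+01]
59.5 [-2.410e+00 -4.900e-01 -7.000e-02 -1.000e-02 -5.000e-02  2.273e+01]
57.0 [-2.670e+00 -6.000e-01 -7.000e-02 -1.000e-02 -5.000e-02  2.523e+01]
54.5 [-2.920e+00 -7.300e-01 -7.000e-02 -1.000e-02 -5.000e-02  2.773e+01]
```

The first click is in: the red tooth is near 60° and the counter hasn't moved. Now the second.

Request:
{"fn": "send_rows", "kwargs": {"series": [-0.25,0,0,0,0,2.7,0,-0.53,-0.02,0,0,0,5.2,0,-0.8,-0.05,0,0,0,7.7,0,-1.08,-0.1,0,0,0,10.2,0,-1.35,-0.15,0,0,0,12.7,0,-1.62,-0.22,0,0,0,15.2,0,-1.89,-0.3,0,0,0,17.7,0,-2.16,-0.39,0,0,0,20.2,0,-2.41,-0.49,0,0,0,22.7,0]}}

```text
clock: 15.47
tcp_pos: [0.5794, 0.0897, 0.0251]
orientation: [-0.001, 0.263, 0.965, -0.0]
wrist_force: [-1.0, -0.3, 0.2]
finger_gap: -0.0002
```

```bash
python3 st.py; python3 -c "
from go import *
for a in np.arange(57,36,-2.5): print(a,row(.064,a,.026))"
```

```text
[0.57941112 0.08974545 0.02514628] [-0.95529809 -0.34180602  0.16925792] 0.0636 60.378565818321874 15.4667
scene 44 0.0361 47.4
scene 58 0.0776 14.8
top 62 0.0788 14.5
57.0 [-0.33  0.03 -0.08 -0.05 -0.09  2.57]
54.5 [-0.61  0.01 -0.08 -0.05 -0.09  5.07]
52.0 [-0.88 -0.02 -0.08 -0.05 -0.08  7.57]
49.5 [-1.16 -0.06 -0.08 -0.05 -0.08 10.07]
47.0 [-1.43 -0.12 -0.08 -0.05 -0.08 12.57]
44.5 [-1.7  -0.18 -0.08 -0.06 -0.08 15.07]
42.0 [-1.97 -0.26 -0.09 -0.06 -0.08 17.57]
39.5 [-2.24 -0.35 -0.09 -0.06 -0.08 20.07]
37.0 [-2.5  -0.45 -0.09 -0.06 -0.08 22.57]
```

Request:
{"fn": "send_rows", "kwargs": {"series": [-0.33,0.03,0,0,0,2.6,0,-0.61,0,0,0,0,5.1,0,-0.88,-0.02,0,0,0,7.6,0,-1.16,-0.06,0,0,0,10.1,0,-1.43,-0.12,0,0,0,12.6,0,-1.7,-0.18,0,0,0,15.1,0,-1.97,-0.26,0,0,0,17.6,0,-2.24,-0.35,0,0,0,20.1,0,-2.4,-0.43,0,0,0,22,0,-2.4,-0.43,0,0,0,22,0]}}

```text
clock: 16.4
tcp_pos: [0.5986, 0.0735, 0.0253]
orientation: [-0.0, 0.442, 0.897, -0.0]
wrist_force: [-0.3, -0.4, -0.4]
finger_gap: -0.0002
```

```bash
python3 st.py
```

```text
[0.59864764 0.07349759 0.02533604] [-0.27185608 -0.36150501 -0.35711866] 0.0639 37.59549397543325 16.4
scene 47 0.0359 16.4
scene 36 0.0772 14.9
top 3 0.0506 14.1
```

The second click is in, with the red tooth at the pointer and no contact force. I'll lift straight up, then pull away.

Request:
{"fn": "send_rows", "kwargs": {"series": [0,0,-1,0,0,0,0,0,0,-2.5,0,0,0,0,0,0,-4.5,0,0,0,0,0,0,-7,0,0,0,0,0,0,-10,0,0,0,0,0,0,-13,0,0,0,0,0,0,-16,0,0,0,0,0,0,-18,0,0,0,0,0,0,-19,0,0,0,0,0,0,-19,0,0,0,0]}}

```text
clock: 17.33
tcp_pos: [0.6003, 0.0738, 0.2187]
orientation: [0.002, 0.442, 0.897, 0.001]
wrist_force: [-0.4, -0.0, 0.1]
finger_gap: 0.0001
```

```bash
python3 -c "
from go import *
s=get_state();q=s['orientation'];print(R.from_quat(np.r_[q[1:],q[0]]).inv().apply(np.array([.40,.16,.22])-s['tcp_pos'])*100)"
```

```text
[ 19.03666392 -10.6247111   -0.2171866 ]
```

Request:
{"fn": "send_rows", "kwargs": {"series": [3,-1.7,0,0,0,0,0,6,-3.4,0,0,0,0,0,9,-5,0,0,0,0,0,12,-6.7,0,0,0,0,0,15,-8.4,0,0,0,0,0,18,-10,0,0,0,0,0,19,-10.6,0,0,0,0,0,19,-10.6,0,0,0,0,0,19,-10.6,0,0,0,0,0]}}

```text
clock: 18.08
tcp_pos: [0.3987, 0.16, 0.2149]
orientation: [-0.001, 0.442, 0.897, -0.0]
wrist_force: [0.0, -0.6, -0.0]
finger_gap: 0.0
```

```bash
python3 look.py fin
```

```text
[0.39873452 0.16004112 0.21487859] [ 0.02059896 -0.57033985 -0.02595432] 0.195 139.934173847801 18.0833
top 84 63
red [0.588  0.0458] 0.0416 15.7
yel [0.6242 0.0543] 0.0787 14.6
scene 88 52
red [0.5894 0.0459] 0.0429 15.4
yel [0.6228 0.0543] 0.0774 14.8
```

View pics/fin.png

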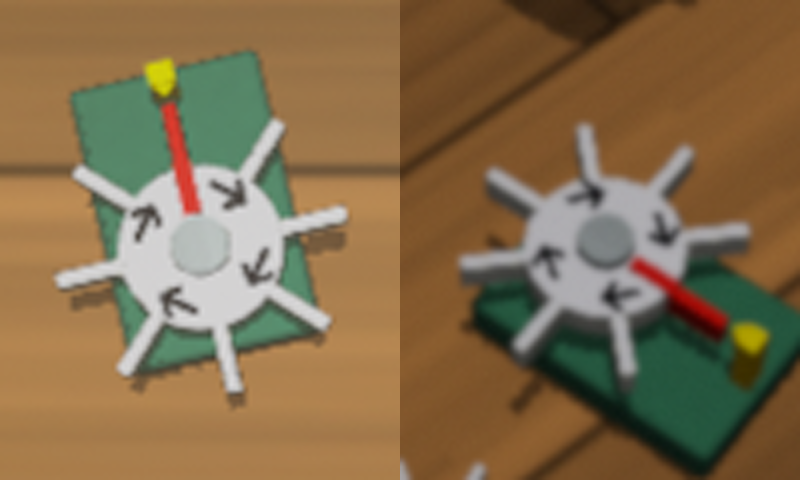

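Both views show the red tooth resting at the yellow pointer (top crop about (165,105), right below the pointer at (160,75)). The counter is where it was and the fingers are clear, so I'll hand in.

```bash
python3 -c "
from workcell import *
print(hand_in())"
```

```text
the job is handed in; nothing more can be done
None
```

The larger green counter's wheel was pushed two clicks clockwise with the shut fingertips. The red tooth now rests at the yellow pointer, and I handed the job in at about 18 s of the 61 s allowed.

**Last checks:**
- **Tooth position:** the red tooth read 15.4–15.7° and the pointer 14.6–14.8° in both camera views. That is within measuring error of clicked in and not past.
- **Counter:** the pointer measured within about 1 mm of where it started, and sampled push forces were about 1–1.5 N.
- **Clearance:** the fingers finished about 20 cm from the wheel's axis with the tool raised to about 0.21 m, with no contact force. I did not check the carton, jar and mug again at the end, but the arm was not sent near them.

**What went wrong or disagreed:**
- **First push missed:** the real fingertips end about 21 mm short of the stated TCP, so the first pass went over the teeth without moving the wheel. I found the offset by touching the bare table, which pressed with up to about 32 N vertically; this was more than intended.
- **Joint 6 at its limit:** during the approach, joint 6 turned the wrong way and read 3.1419 rad against its 3.14 limit. I unwound it straight away, but that reading may count as passing the joint's range.

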